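Close up the desk cabinet

ROBOT

A 6-joint arm with a two-finger parallel gripper is mounted at the origin on the work surface. World frame = base frame: x ahead of the robot, y to its left, z up, the work surface at z = 0. Lengths are in mm, angles in rad, forces in N, time in s.
With the tool pointing down it reaches from about 350 to 725 mm from the base axis. Payload 4.3 kg.
Tool frame: the origin (TCP) lies midway between the tips of the shut fingers; the grasp point (between the pads) lies 19 mm behind it; z points along the fingers, y is the line along which they close (so a half turn about z gives the same grasp; the last joint's range is limited). The gripper opens to 85 mm and grips with 20 to 120 N. Pads are 22 mm wide; open, the fingers measure 114 mm over their backs; the gripper's body (76 mm by 85 mm) begins 54 mm behind the grasp point. The pads swing forward as they close: fully open they stand 13 mm farther back than shut.
Start: joints at [0.992, 0.377, 0.081, 1.274, 0, 1.46], TCP at [259.808, 513, 210.329] pointing down, gripper open.
Joint ranges: [-2.72, 2.72], [-0.84, 1.66], [-1.02, 1.22], [-1.77, 2.12], [-1.37, 1.28], [-3.14, 3.14]. Speed limits (rad/s): [2.57, 2.57, 3.14, 3.14, 3.14, 3.14].

INTERFACE

Orientations are given as a unit quaternion [w, x, y, z].
In Python, from bench import * gives the robot as it stands. The module is installed in compiled form; this text tells all that it offers.
- The arm moves only by the shell command python3 -m creep 'ROWS' [OPENING]. ROWS is text: rows parted by semicolons, each of 6 numbers parted by spaces: the shift along the tool's x, y, z in cm, then the turn, a rotation vector about the tool's x, y, z in degrees. A call has 1 to 5 rows; each row shifts and turns the commanded pose from where the row before left it, along the tool's axes as they then stand; what a row does not reach is not made up. A row lasts 1/12 s, in which the tool goes at most 41.7 mm and 7.16 degrees, less where a joint would pass 70% of its speed; a pose out of reach is approached as far as the arm can. A call is refused whole if a number of a shift passes 4.17 or a number of a turn 7.16, either way. A call with a gripper value outside its range is refused whole. OPENING is the closure, from -1 (fully open) to 1 (shut), set as the call begins (- or left out, the last holds). The fingers move at their own pace and stop on an object; the grip force is fixed at half the most. Time passes only in rows, so rows that do not move let the fingers close. It gives the time, the measured TCP pose, the force, the opening and the grip force at its end, in the units of the state.
- sense(): the state, without advancing time (a new reading comes with each control period).
- camera(name): name is "scene" or "top"; returns (picture, depth): 400x640x3 uint8, blue, green, red; 400x640 float32, mm along the optical axis (not along the pixel's ray), 0 where there is no reading.
- camera_params(name): a dict with "fx", "fy", "cx", "cy" (pixels), "rvec" (rotation vector, rad) and "tvec" (3), from world to camera coordinates, as OpenCV has them. Camera axes: x right, y down, z forward; pixel columns grow to the right and rows downward; lengths in mm; the calibration is good to about 2 mm. A picture is of the moment at which its call begins. camera_params takes no time and is no camera call.
- job_done(): hands the job in; it is judged then, once.
The state is a dict: "clock": time; "qpos": joint angles; "joint_vel": joint speeds; "joint_torque": joint torques, N m; "position": TCP position; "orientation": TCP orientation; "force": force on the tool from outside, world axes, zero at the start; "wrist_torque": the same for the moment, N m; "grip_width": opening from 0.0 (shut) to 1.0 (fully open); "gripper_force": force on a finger pad.
Only numpy, scipy, OpenCV 4.12 (cv2) and the standard library are available. Lean on these libraries where they do the work, as an engineer would, in place of code of your own. Each camera call takes 0.05 s, during which the arm holds its last target. There are 200 camera calls.

TASK

Close up the small cabinet on the desk with your fingertips: first push its drawer fully home, and only then push the two doors fully shut in front of it, in either order. Push on the door panels themselves and do not use or take hold of the knobs. Leave everything else on the desk standing where it is.

Things in the scene. Friction and masses are not known exactly. Their poses are not given: they have to be found in the camera images.
- cabinet: low wooden desk-top cabinet, fixed to the desk: 210 mm deep (x), 280 mm wide (y), 125 mm high, standing at any yaw up to about 0.3 rad. Origin: centre of its underside. Its front face is the plane x = -105 mm of its frame and looks to its -x, towards the robot. One wide drawer fills the front, with two hinged doors that close over it
- drawer (a joint): how far the cabinet's drawer stands out (m): 0 is fully home (front flush with the cabinet's front face, a firm stop), growing as it comes out along the cabinet's -x; at most 0.12. It slides with about 2 N of friction and stays where it is left
- drawer_front (a point): centre of the drawer's flat front face, 73 mm above the desk. The face is 250 mm wide (cabinet's y) and 68 mm high, from 39 to 107 mm above the desk, with a finger notch 50 mm wide and 14 mm deep in the middle of its top edge (solid there up to 93 mm). No handle
- left_door (a joint): opening angle (rad) of the door hinged on the cabinet's left (+y) front edge: 0 is shut over the drawer (a firm stop), pi/2 points straight out along the cabinet's -x, more leans out to the side; at most 2.3. Stiff hinge, about 0.05 N m: it stays where it is left
- right_door (a joint): the same for the door hinged on the right (-y) front edge, a mirror image
- left_hinge (a point): point on the left door's upright hinge line, at the cabinet's front face (+140 mm in the cabinet's y), 76 mm above the desk. The door is a panel 92 mm high (30 to 122 mm above the desk), 14 mm thick, reaching 139 mm from the hinge line; the hinge line lies in the plane of its inner face
- left_panel (a point): centre of the left door's outer face, 70 mm from the hinge line and 76 mm above the desk; the axes turn with the door: -x points straight out of its outer face, -y from the hinge towards its free edge
- left_knob: small round steel knob on the left door's outer face, 125 mm from the hinge line, 60 mm above the desk, 16 mm across, standing 21 mm out. Origin: where it meets the face; sticks out along its -x
- right_hinge (a point): point on the right door's upright hinge line, at the cabinet's front face (-140 mm in the cabinet's y), 76 mm above the desk. The door is a panel 92 mm high (30 to 122 mm above the desk), 14 mm thick, reaching 139 mm from the hinge line; the hinge line lies in the plane of its inner face
- right_panel (a point): centre of the right door's outer face, 70 mm from the hinge line and 76 mm above the desk; the axes turn with the door: -x points straight out of its outer face, +y from the hinge towards its free edge
- right_knob: small round steel knob on the right door's outer face, 125 mm from the hinge line, 60 mm above the desk, 16 mm across, standing 21 mm out. Origin: where it meets the face; sticks out along its -x
- stapler: desk stapler, 150 x 36 x 42 mm, in front of the cabinet and to the left. Bystander; origin at the centre of its underside
- eraser: small eraser, 45 x 20 x 12 mm, lying at the cabinet's foot, in front of or under the drawer; low enough for drawer and doors to pass over. Bystander; origin at the centre of its underside
- clock: small round desk clock, 70 mm wide, 74 mm high, on the rear of the cabinet's top. Bystander; origin at the centre of its underside
- pen_cup: pen cup, 76 mm across, 95 mm high (pens to 155 mm), to one side of the cabinet. Bystander; origin at the centre of its underside
- mug: white mug, 80 mm across, 92 mm high, on the other side of the cabinet (it and the pen cup may swap sides). Bystander; origin at the centre of its underside
- notebook: notebook with a pen on it, 105 x 150 x 18 mm (26 mm with the pen), lying in front of the cabinet; low enough for the doors to pass over. Bystander; origin at the centre of its underside
- tape: tape dispenser, 140 x 55 x 67 mm, in front of the cabinet and to the right. Bystander; origin at the centre of its underside

How it is judged (in metres and radians):
On the way, in this order (a step that is already met when the one before it is completed fails the run):
1. the drawer is fully home while both doors still stand open (value of joint drawer below 0.004 m and value of joint each of left_door, right_door above 0.8 rad), for 0.1 s.
2. both doors are shut (value of joint each of left_door, right_door below 0.06 rad and value of joint drawer below 0.004 m), for 0.2 s.
At the end, for the whole second after the job is handed in: The drawer is within 4 mm of fully home, both doors are within 0.06 rad of fully shut, and every bystander is within 25 mm of where it began (all of step 2 and distance of each of stapler, eraser, clock, pen_cup, mug, notebook, tape from where it was at the start of the episode below 0.025 m); the robot touches nothing.
It fails at once if a bystander is moved, lifted or knocked (more than 25 mm) (distance of any of stapler, eraser, clock, pen_cup, mug, notebook, tape from where it was at the start of the episode above 0.025 m).
It fails at once if a door's knob is gripped or pushed on (more than 4 N) instead of the panel (contact force between any of left_knob, right_knob and the fingers above 4 N).
It also fails if it takes over 64 s, if anything falls off the work surface, if the arm or the gripper's body presses on something with over 40 N, if the wrist force passes 120 N, or if a joint passes its speed limit or range.

## Working session

There is one attempt and no reset: what is moved stays moved. The work goes in short steps, Python scripts to look and compute and a shell command to move; the robot and the scene stay as the last step left them, time stands still between calls to the robot, and variables do not carry over. Pictures are saved under pics/ and viewed, at most 10 in all, crops included, and the job is handed in when it is done.

```bash
mkdir -p pics; cat > h.py <<'E'
from bench import *
import numpy as np, cv2
from scipy.spatial.transform import Rotation as R
def snap(n,f):
    p,d=camera(n); cv2.imwrite(f'pics/{f}.png',p); np.save(f'pics/{f}.npy',d); return p,d
def world(n,d,px):
    c=camera_params(n); M=R.from_rotvec(np.ravel(c['rvec'])).as_matrix(); t=np.ravel(c['tvec'])
    o=[]
    for u,v in px:
        z=np.median(d[v-1:v+2,u-1:u+2]); p=np.array([(u-c['cx'])/c['fx']*z,(v-c['cy'])/c['fy']*z,z]); o.append(M.T@(p-t))
    return np.array(o)
E
python3 - <<'E'
from h import *
s=sense();print(s['clock'],s['position'],s['orientation'],s['force'])
snap('top','t0');snap('scene','s0')
E
```

```text
0.0 [259.40252618 512.39108949 209.36843059] [-3.30617739e-04  2.32244066e-01  9.72657026e-01 -9.45826699e-04] [-0.02197543  0.63297264 -0.12269502]
```

View pics/t0.png

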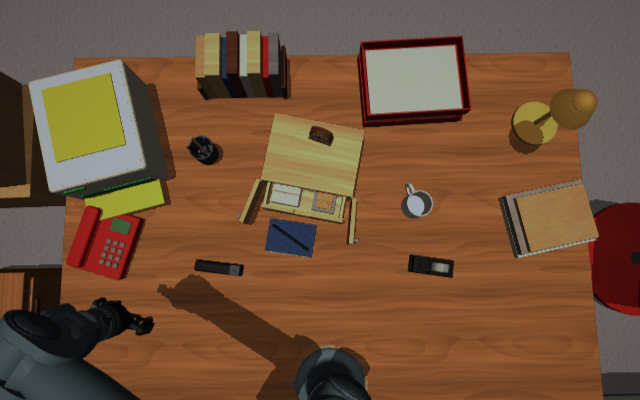

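View pics/s0.png

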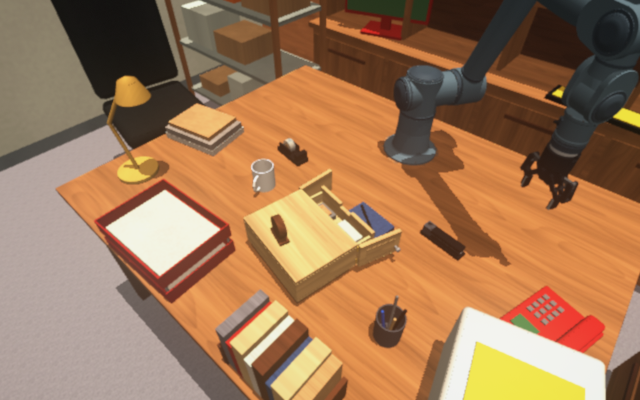

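The top view shows the cabinet near (310,155), with the drawer out to about row 215. The left door tip is near (243,220) and the right door tip near (353,242). I'll enlarge that area.

```bash
python3 - <<'E'
import cv2
p=cv2.imread('pics/t0.png');c=p[165:265,225:375]
cv2.imwrite('pics/t0c.png',cv2.resize(c,None,fx=5,fy=5,interpolation=cv2.INTER_CUBIC))
E
```

```text
(no output)
```

View pics/t0c.png

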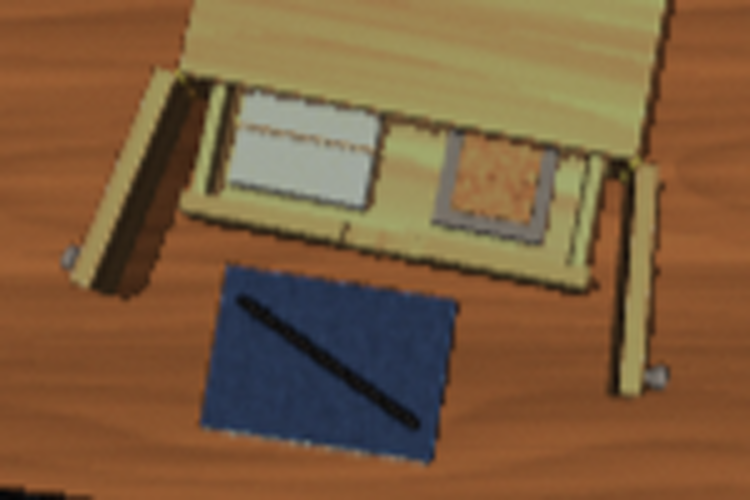

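The crop shows the hinge tops at about (261.4,180.2) and (352,197.6), in full-image pixels. The door tips are at (244.6,222.4) and (349,243.4), and the drawer's front top edge runs from (261.6,207.4) to (342.6,223).

```bash
cat >> h.py <<'E'
def ray(n,u,v,h):
    c=camera_params(n); M=R.from_rotvec(np.ravel(c['rvec'])).as_matrix(); t=np.ravel(c['tvec'])
    o=-M.T@t; d=M.T@np.array([(u-c['cx'])/c['fx'],(v-c['cy'])/c['fy'],1]); return (o+d*(h-o[2])/d[2])[:2]
E
python3 - <<'E'
from h import *
for k,u,v,h in [('cabRL',274,114,125),('cabRR',364,130,125),('LH',261.4,180.2,125),('RH',352,197.6,125),('Ltip in',244.6,222.4,122),('Ltip out',240,221,122),('Lh out',256.6,179.4,122),('Rtip in',349,243.4,122),('Rtip out',353.4,243.4,122),('Rh out',356,199,122),('DL',261.6,207.4,107),('DR',342.6,223,107),('mug',417,204,92),('cup',205,150,95),('nbFL',265.5,250.5,18),('nbFR',311.5,257,18),('stapL',195,264,42),('stapR',242,270,42),('tapeL',409,262,60),('tapeR',453,270,60)]:
    print(k,ray('top',u,v,h).round(0))
LH=ray('top',261.4,180.2,125);RH=ray('top',352,197.6,125);w=LH-RH;print(np.linalg.norm(w),np.arctan2(-w[0],w[1]))
E
```

```text
cabRL [824. 158.]
cabRR [ 770. -116.]
LH [619. 196.]
RH [563. -74.]
Ltip in [494. 246.]
Ltip out [498. 260.]
Lh out [622. 211.]
Rtip in [427. -62.]
Rtip out [427. -75.]
Rh out [559. -86.]
DL [539. 198.]
DR [489. -45.]
mug [ 544. -275.]
cup [721. 374.]
nbFL [411. 196.]
nbFR [388.  50.]
stapL [373. 412.]
stapR [352. 266.]
tapeL [ 368. -250.]
tapeR [ 342. -385.]
275.8242891665884 -0.20624596597795047
```

```bash
python3 -m creep '-3.09 -2.4 0 0 0 0;-3.09 -2.4 0 0 0 0;-3.09 -2.4 0 0 0 0;-3.09 -2.4 0 0 0 0;-3.09 -2.4 0 0 0 0' 1; python3 -m creep '-3.09 -2.4 0 0 0 0;-3.09 -2.4 0 0 0 0;-3.09 -2.4 0 0 0 0;-3.09 -2.4 0 0 0 0;-3.09 -2.4 0 0 0 0'; python3 -m creep '-3.09 -2.4 0 0 0 0;-3.09 -2.4 0 0 0 0;0 0 0 0 0 -5;0 0 0 0 0 -5;0 0 0 0 0 -5'; python3 -m creep '0 0 0 0 0 0;0 0 0 0 0 0'
```

```text
clock: 0.52
position: [343.4, 334.4, 209.9]
orientation: [-0.0, 0.232, 0.973, -0.0]
force: [1.1, -0.5, 0.9]
grip_width: 0.3
gripper_force: 0.0
clock: 0.93
position: [427.1, 157.4, 210.1]
orientation: [-0.0, 0.232, 0.973, -0.0]
force: [0.7, -0.0, 0.2]
grip_width: 0.0
gripper_force: 0.0
clock: 1.35
position: [460.4, 87.4, 209.8]
orientation: [-0.001, 0.102, 0.995, -0.0]
force: [0.2, 0.3, 0.9]
grip_width: -0.002
gripper_force: 0.0
clock: 1.52
position: [460.2, 88.4, 210.0]
orientation: [-0.0, 0.104, 0.995, -0.0]
force: [0.4, 0.2, -0.1]
grip_width: -0.002
gripper_force: 0.0
```

```bash
python3 -m creep '0 0 3.37 0 0 0;0 0 3.37 0 0 0;0 0 3.37 0 0 0;0 0 3.37 0 0 0;0 0 0 0 0 0'; python3 -m creep '-1.5 0 0 0 0 0;-1.5 0 0 0 0 0;-1.5 0 0 0 0 0;-1 0 0 0 0 0;-1 0 0 0 0 0';python3 -m creep '-1 0 0 0 0 0;-1 0 0 0 0 0;-1 0 0 0 0 0;-1 0 0 0 0 0;0 0 0 0 0 0';python3 -m creep '-0.5 0 0 0 0 0;-0.3 0 0 0 0 0;-0.2 0 0 0 0 0;0 0 0 0 0 0'
```

```text
clock: 1.93
position: [454.5, 88.5, 69.7]
orientation: [-0.006, 0.104, 0.995, -0.001]
force: [-2.1, -0.7, 0.0]
grip_width: 0.002
gripper_force: 0.0
clock: 2.35
position: [525.8, 75.3, 77.5]
orientation: [0.001, 0.104, 0.995, 0.0]
force: [0.2, -0.2, 0.3]
grip_width: -0.0
gripper_force: 0.0
clock: 2.77
position: [566.2, 66.8, 77.6]
orientation: [0.002, 0.104, 0.995, 0.0]
force: [1.0, 0.2, 0.4]
grip_width: -0.002
gripper_force: 0.0
clock: 3.1
position: [573.2, 65.0, 75.8]
orientation: [0.0, 0.103, 0.995, 0.0]
force: [-0.7, -0.1, 0.4]
grip_width: 0.001
gripper_force: 0.0
```

```bash
python3 - <<'E'
from h import *
p,d=snap('top','t1');a=cv2.resize(p[165:265,225:375],None,fx=4,fy=4,interpolation=2)
p,d=snap('scene','s1');b=cv2.resize(p[150:300,230:430],(600,450)[:2],interpolation=2)
cv2.imwrite('pics/m1.png',np.vstack([cv2.resize(a,(450,300)),cv2.resize(b[:, :],(450,300))]))
E
```

```text
(no output)
```

View pics/m1.png

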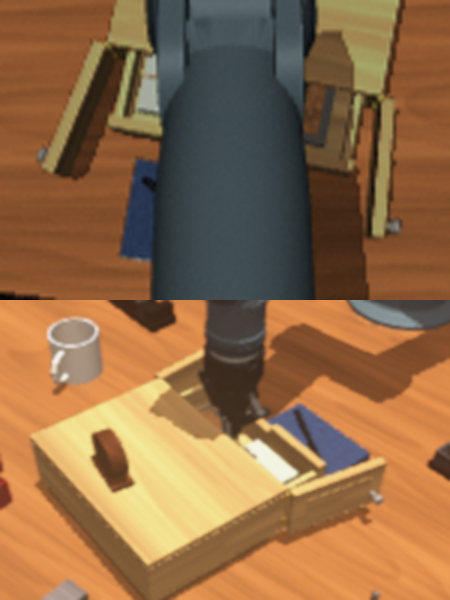

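The gripper seems to be behind where I expected the drawer front to be, and the drawer looks barely moved. I'll take a closer scene view with the TCP projected on it.

```bash
python3 - <<'E'
from h import *
p=cv2.imread('pics/s1.png');d=np.load('pics/s1.npy')
c=camera_params('scene');K=np.array([[c['fx'],0,c['cx']],[0,c['fy'],c['cy']],[0,0,1.]])
pts=np.array([[573,65,76],[539,198,107],[489,-45,107],[619,196,125],[563,-74,125]],float)
q=cv2.projectPoints(pts,np.ravel(c['rvec']),np.ravel(c['tvec']),K,None)[0].reshape(-1,2);print(q.round(1))
a=cv2.resize(p[165:285,290:420],None,fx=5,fy=5,interpolation=2)
for u,v in q: cv2.circle(a,(int((u-290)*5),int((v-165)*5)),3,(0,0,255),1)
cv2.imwrite('pics/m2.png',a)
E
```

```text
[[331.4 221. ]
 [373.6 229.9]
 [322.7 184.2]
 [356.9 241.6]
 [300.8 187.7]]
```

View pics/m2.png

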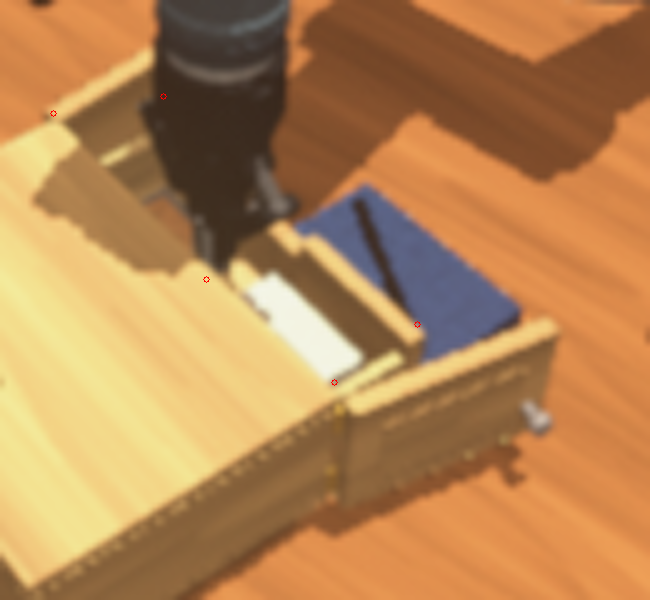

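```bash
python3 - <<'E'
from h import *
p=cv2.imread('pics/s1.png');d=np.load('pics/s1.npy')
px=[(333,218),(331,212),(335,205),(345,205),(347,206),(344,200),(340,195),(348,212),(352,215),(360,220),(345,216)]
for q,w in zip(px,world('scene',d,px)): print(q,w.round())
d0=np.load('pics/s0.npy')
for q,w in zip(px,world('scene',d0,px)): print('0',q,w.round())
a=p[165:225,305:365]; a=cv2.resize(np.clip(a*2.2,0,255).astype(np.uint8),None,fx=9,fy=9,interpolation=2)
cv2.imwrite('pics/m3.png',a)
s=sense();print(s['position'],s['qpos'],s['force'],s['joint_torque'])
E
```

```text
(333, 218) [580.  76. 103.]
(331, 212) [584.  71. 130.]
(335, 205) [579.  81. 163.]
(345, 205) [582. 120. 192.]
(347, 206) [580. 125. 189.]
(344, 200) [414.  -8.   1.]
(340, 195) [585. 102. 221.]
(348, 212) [522.  89.  93.]
(352, 215) [534. 113. 107.]
(360, 220) [534. 144. 107.]
(345, 216) [532.  86.  81.]
0 (333, 218) [547.  50.  58.]
0 (331, 212) [538.  34.  67.]
0 (335, 205) [521.  36.  88.]
0 (345, 205) [431.  10.   1.]
0 (347, 206) [428.  17.  -1.]
0 (344, 200) [412.  -9.  -0.]
0 (340, 195) [402. -36.  -0.]
0 (348, 212) [520.  88.  91.]
0 (352, 215) [534. 113. 106.]
0 (360, 220) [535. 145. 108.]
0 (345, 216) [532.  86.  80.]
[572.70417513  65.01600565  75.56351984] [ 2.93061792e-03  4.52735887e-01 -1.62674655e-01  9.55690783e-01
  1.12606977e-04  2.09921507e-01] [-1.07610508 -0.11386762 -0.94267053] [-4.27922455e-02 -4.76959455e+01  2.48936087e+01 -2.96146190e-02
 -2.54999759e-03  8.70511722e-04]
```

View pics/m3.png

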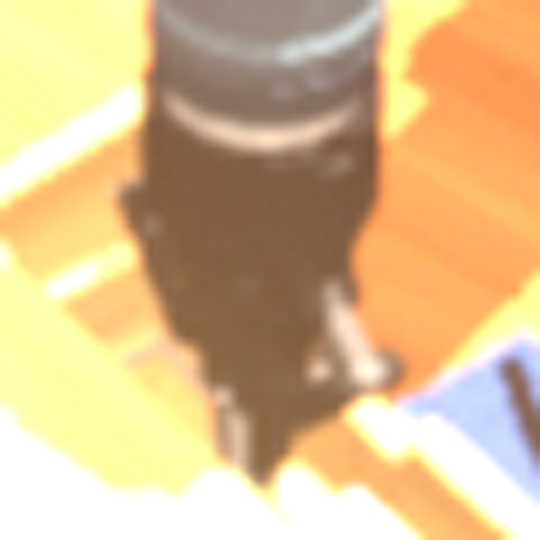

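The fingers are inside the drawer. They crossed its front in the notch area without moving it, and nothing was disturbed. I'll lift out, back off, and push on the face beside the notch, lower and slower.

```bash
python3 -m creep '0 0 -2.5 0 0 0;0 0 -2.5 0 0 0;0 0 -2.5 0 0 0;0 0 0 0 0 0;0 0 0 0 0 0'; python3 -m creep '2.5 0.9 0 0 0 0;2.5 0.9 0 0 0 0;2.5 0.9 0 0 0 0;2.5 0.9 0 0 0 0;2.5 0.9 0 0 0 0'; python3 -m creep '0 0 0 0 0 0;0 0 2.8 0 0 0;0 0 2.8 0 0 0;0 0 2.8 0 0 0;0 0 0 0 0 0';python3 -m creep '-1 0 0 0 0 0;-1 0 0 0 0 0;-1 0 0 0 0 0;-0.5 0 0 0 0 0;-0.5 0 0 0 0 0';python3 -m creep '-0.5 0 0 0 0 0;-0.5 0 0 0 0 0;-0.5 0 0 0 0 0;0 0 0 0 0 0'
```

```text
clock: 3.62
position: [574.2, 65.0, 152.2]
orientation: [0.002, 0.103, 0.995, 0.0]
force: [1.1, -0.4, -0.7]
grip_width: 0.0
gripper_force: 0.0
clock: 4.03
position: [457.4, 134.9, 148.9]
orientation: [-0.001, 0.104, 0.995, -0.0]
force: [0.2, -0.4, -0.2]
grip_width: 0.003
gripper_force: 0.0
clock: 4.45
position: [454.5, 133.6, 60.9]
orientation: [-0.005, 0.103, 0.995, -0.001]
force: [-1.0, -0.3, -0.2]
grip_width: -0.001
gripper_force: 0.0
clock: 4.87
position: [501.8, 126.2, 67.9]
orientation: [0.002, 0.104, 0.995, 0.0]
force: [0.2, -0.1, 0.4]
grip_width: 0.004
gripper_force: 0.0
clock: 5.2
position: [515.0, 123.2, 66.7]
orientation: [0.001, 0.103, 0.995, 0.0]
force: [0.3, -0.6, -0.1]
grip_width: -0.0
gripper_force: 0.0
```

```bash
python3 -m creep '-0.5 0 0 0 0 0;-0.5 0 0 0 0 0;-0.5 0 0 0 0 0;-0.5 0 0 0 0 0'; python3 - <<'E'
from h import *
p,d=snap('scene','s2')
px=[(352,215),(360,220),(365,223),(370,227)]
for q,w in zip(px,world('scene',d,px)): print(q,w.round())
a=cv2.resize(p[165:265,300:400],None,fx=6,fy=6,interpolation=2);cv2.imwrite('pics/m4.png',np.clip(a*1.5,0,255).astype(np.uint8))
E
```

```text
clock: 5.53
position: [533.0, 119.2, 66.2]
orientation: [-0.001, 0.103, 0.995, 0.0]
force: [-2.8, 0.9, 0.4]
grip_width: 0.002
gripper_force: 1.2
(352, 215) [543. 120. 119.]
(360, 220) [466. 101.  19.]
(365, 223) [465. 121.  18.]
(370, 227) [475. 148.  26.]
```

View pics/m4.png

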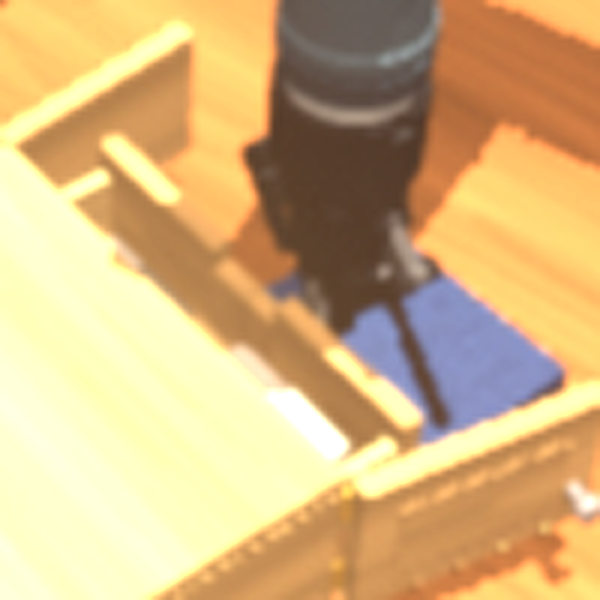

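The fingers are now in front of the face and the drawer is moving, with about 2.8 N. About 58 mm remain.

```bash
python3 -m creep '-0.6 0 0 0 0 0;-0.6 0 0 0 0 0;-0.6 0 0 0 0 0;-0.6 0 0 0 0 0;-0.6 0 0 0 0 0'; python3 -m creep '-0.6 0 0 0 0 0;-0.6 0 0 0 0 0;-0.5 0 0 0 0 0;-0.3 0 0 0 0 0;-0.3 0 0 0 0 0';python3 -m creep '-0.2 0 0 0 0 0;-0.2 0 0 0 0 0;0 0 0 0 0 0'
```

```text
clock: 6.0
position: [563.1, 112.9, 66.3]
orientation: [-0.0, 0.103, 0.995, 0.0]
force: [-2.8, 1.3, -0.6]
grip_width: -0.0
gripper_force: 1.3
clock: 6.42
position: [585.6, 108.2, 66.4]
orientation: [-0.0, 0.103, 0.995, -0.0]
force: [-1.8, 0.3, -1.2]
grip_width: -0.004
gripper_force: 1.1
clock: 6.67
position: [589.7, 107.4, 66.6]
orientation: [0.0, 0.103, 0.995, -0.0]
force: [-1.4, -1.0, -0.1]
grip_width: 0.001
gripper_force: 0.5
```

Continue in small steps until the stop registers as a force.

```bash
for i in 1; do :; done; python3 -m creep '-0.3 0 0 0 0 0;0 0 0 0 0 0'; python3 -m creep '-0.3 0 0 0 0 0;0 0 0 0 0 0'; python3 -m creep '-0.3 0 0 0 0 0;0 0 0 0 0 0'
```

```text
clock: 6.83
position: [592.7, 106.8, 66.7]
orientation: [0.0, 0.103, 0.995, -0.0]
force: [-0.6, -0.2, -1.2]
grip_width: 0.003
gripper_force: 0.5
clock: 7.0
position: [593.4, 106.6, 66.6]
orientation: [-0.002, 0.103, 0.995, 0.0]
force: [-7.0, 1.2, 3.1]
grip_width: 0.003
gripper_force: 3.4
clock: 7.17
position: [593.2, 106.7, 66.5]
orientation: [-0.004, 0.103, 0.995, 0.001]
force: [-15.4, 2.5, 9.5]
grip_width: -0.006
gripper_force: 7.3
```

The drawer is home: the stop shows at TCP x≈593 with 15 N. Next I'll back off, lift and move over to the outside of the left door.

```bash
python3 -m creep '1.5 0 0 0 0 0;2.5 0 0 0 0 0;0.5 0 -3 0 0 0;0 0 -4 0 0 0;0 0 -4 0 0 0'; python3 -m creep '0 0 -3 0 0 0;0 3.5 0 0 0 0;0 3.5 0 0 0 0;0 3.5 0 0 0 0;0 3.5 0 0 0 0'; python3 -m creep '0 3 0 0 0 0;0 0 0 0 0 0;0 0 0 0 0 0'; python3 - <<'E'
from h import *
p,d=snap('top','t3')
a=cv2.resize(p[155:265,215:375],None,fx=5,fy=5,interpolation=2);cv2.imwrite('pics/m5.png',a)
E
```

```text
clock: 7.58
position: [552.3, 114.9, 176.9]
orientation: [-0.001, 0.103, 0.995, -0.0]
force: [2.2, -0.2, 1.4]
grip_width: 0.001
gripper_force: 0.0
clock: 8.0
position: [584.4, 253.5, 208.0]
orientation: [0.002, 0.104, 0.995, 0.001]
force: [0.9, 0.3, -0.7]
grip_width: 0.001
gripper_force: 0.0
clock: 8.25
position: [589.7, 282.9, 206.6]
orientation: [0.001, 0.102, 0.995, 0.0]
force: [-0.9, -0.1, -0.7]
grip_width: -0.001
gripper_force: 0.0
```

View pics/m5.png

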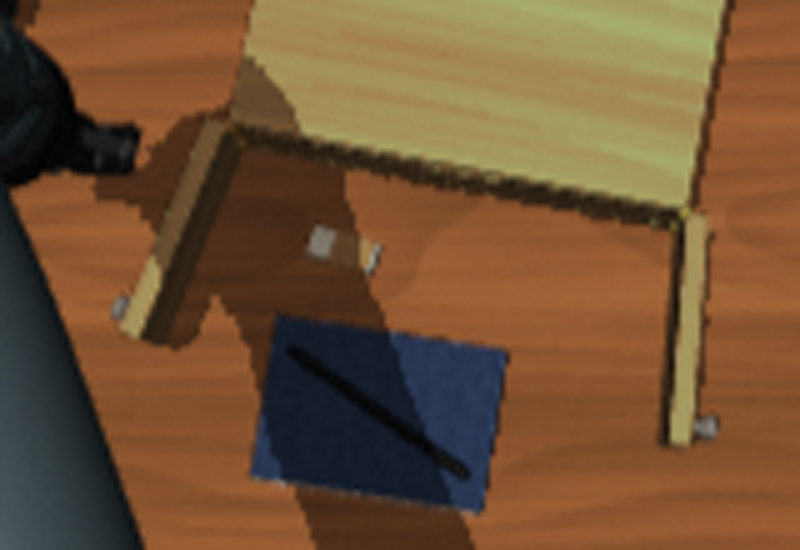

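The drawer is shut, with no gap left in front of it. Both doors stand open and nothing has been disturbed. Now I'll lower outside the left door and sweep it shut.

```bash
python3 -m creep '2.3 0 0 0 0 0;0 0 3 0 0 0;0 0 3 0 0 0;0 0 3 0 0 0;0 0 2.5 0 0 0'; python3 -m creep '0 0 0 0 0 0;0 -1.2 0 0 0 0;0 -1.2 0 0 0 0;0 -1.2 0 0 0 0;0 0 0 0 0 0'; python3 -m creep '0.35 -0.95 0 0 0 0;0.35 -0.95 0 0 0 0;0.35 -0.95 0 0 0 0;0 0 0 0 0 0'
```

```text
clock: 8.72
position: [566.1, 284.2, 90.5]
orientation: [0.0, 0.104, 0.995, -0.0]
force: [-0.1, 0.4, 0.0]
grip_width: -0.002
gripper_force: 0.0
clock: 9.13
position: [560.4, 248.2, 94.5]
orientation: [0.002, 0.105, 0.994, 0.0]
force: [0.1, -1.2, 4.2]
grip_width: 0.001
gripper_force: 2.0
clock: 9.47
position: [545.1, 223.8, 94.4]
orientation: [0.003, 0.104, 0.995, 0.0]
force: [1.3, -0.8, 7.1]
grip_width: 0.004
gripper_force: 3.2
```

```bash
python3 -m creep '0 -1 0 0 0 0;0 -1 0 0 0 0;0 -1 0 0 0 0;-0.3 -0.95 0 0 0 0;-0.3 -0.95 0 0 0 0'; python3 -m creep '-0.4 -0.95 0 0 0 0;-0.6 -0.8 0 0 0 0;-0.6 -0.8 0 0 0 0;-0.7 -0.7 0 0 0 0;0 0 0 0 0 0'
```

```text
clock: 9.88
position: [540.9, 176.3, 93.4]
orientation: [0.002, 0.103, 0.995, 0.001]
force: [2.9, 3.7, 4.1]
grip_width: -0.0
gripper_force: 2.4
clock: 10.3
position: [554.9, 137.1, 90.8]
orientation: [-0.0, 0.104, 0.995, -0.001]
force: [-0.1, -0.1, 0.5]
grip_width: -0.001
gripper_force: 0.0
```

```bash
python3 -m creep '-0.7 -0.2 0 0 0 0;-0.7 -0.2 0 0 0 0;-0.7 -0.2 0 0 0 0;-0.4 0 0 0 0 0;0 0 0 0 0 0'; python3 -m creep '-0.3 0 0 0 0 0;0 0 0 0 0 0'; python3 -m creep '-0.3 0 0 0 0 0;0 0 0 0 0 0'
```

```text
clock: 10.72
position: [579.2, 128.1, 91.5]
orientation: [0.001, 0.104, 0.995, 0.0]
force: [-0.5, -0.4, -0.0]
grip_width: 0.001
gripper_force: 0.0
clock: 10.88
position: [581.3, 127.8, 91.6]
orientation: [0.0, 0.103, 0.995, 0.0]
force: [0.6, 1.1, -0.1]
grip_width: 0.001
gripper_force: 0.0
clock: 11.05
position: [583.5, 127.2, 91.5]
orientation: [-0.0, 0.103, 0.995, 0.0]
force: [-0.4, 0.1, -0.3]
grip_width: -0.001
gripper_force: 0.3
```

```bash
python3 -m creep '-0.3 0 0 0 0 0;0 0 0 0 0 0'; python3 -m creep '-0.3 0 0 0 0 0;0 0 0 0 0 0'; python3 -m creep '-0.2 0 0 0 0 0;0 0 0 0 0 0'
```

```text
clock: 11.22
position: [583.5, 127.2, 91.3]
orientation: [-0.003, 0.103, 0.995, 0.0]
force: [-7.6, 0.4, 5.6]
grip_width: 0.004
gripper_force: 3.8
clock: 11.38
position: [583.5, 127.2, 91.1]
orientation: [-0.005, 0.103, 0.995, 0.001]
force: [-13.6, 2.9, 9.6]
grip_width: -0.002
gripper_force: 7.3
clock: 11.55
position: [583.5, 127.2, 91.0]
orientation: [-0.007, 0.102, 0.995, 0.001]
force: [-19.0, 4.3, 13.8]
grip_width: 0.003
gripper_force: 9.6
```

```bash
python3 -m creep '1.8 0 0 0 0 0;2.5 0 0 0 0 0;1.5 0 -3.5 0 0 0;0 0 -4 0 0 0;0 0 -4 0 0 0'; python3 -m creep '0 -3.5 0 0 0 0;0 -3.5 0 0 0 0;0 -3.5 0 0 0 0;0 -3.5 0 0 0 0;0 -3.5 0 0 0 0'; python3 -m creep '0 -3.5 0 0 0 0;0 -3.5 0 0 0 0;0 -3.5 0 0 0 0;0 0 0 0 0 0;0 0 0 0 0 0'; python3 - <<'E'
from h import *
p,d=snap('top','t4')
a=cv2.resize(p[155:265,225:385],None,fx=5,fy=5,interpolation=2);cv2.imwrite('pics/m6.png',a)
E
```

```text
clock: 11.97
position: [531.9, 137.5, 206.8]
orientation: [-0.002, 0.103, 0.995, -0.0]
force: [1.9, 0.6, 0.2]
grip_width: -0.002
gripper_force: 0.0
clock: 12.38
position: [498.6, -35.3, 207.0]
orientation: [0.001, 0.103, 0.995, -0.0]
force: [-0.2, 0.2, 0.5]
grip_width: 0.004
gripper_force: 0.0
clock: 12.8
position: [477.0, -138.3, 206.7]
orientation: [0.0, 0.105, 0.994, 0.0]
force: [-0.4, 0.6, 0.1]
grip_width: 0.0
gripper_force: 0.0
```

View pics/m6.png

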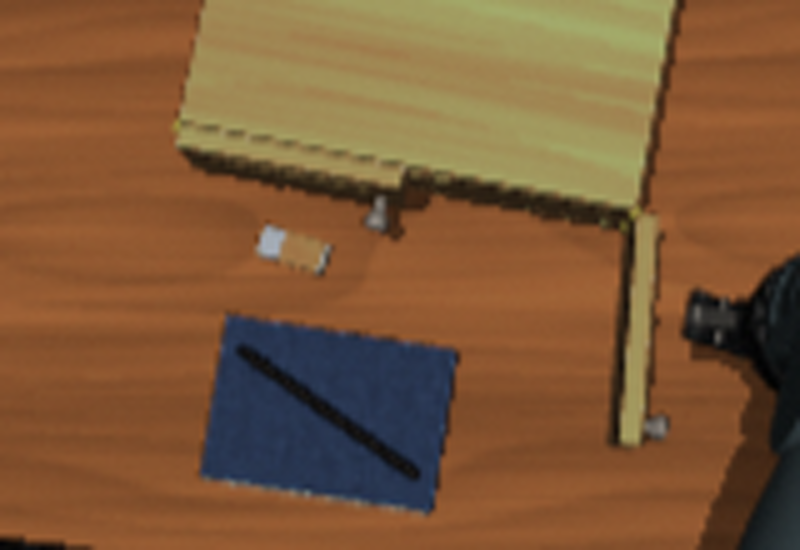

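The left door is shut and the gripper is outside the right door. I'll run the mirrored sweep.

```bash
python3 -m creep '0 0 3 0 0 0;0 0 3 0 0 0;0 0 3 0 0 0;0 0 2.5 0 0 0;0 0 0 0 0 0'; python3 -m creep '0 1.2 0 0 0 0;0 1.2 0 0 0 0;0 1.2 0 0 0 0;0 0 0 0 0 0'; python3 -m creep '0.35 0.95 0 0 0 0;0.35 0.95 0 0 0 0;0.35 0.95 0 0 0 0;0 0 0 0 0 0'
```

```text
clock: 13.27
position: [473.4, -133.4, 86.8]
orientation: [-0.004, 0.102, 0.995, 0.002]
force: [-0.5, 0.5, -0.7]
grip_width: -0.003
gripper_force: 0.0
clock: 13.6
position: [486.4, -99.0, 93.4]
orientation: [0.002, 0.102, 0.995, 0.0]
force: [-0.5, 0.2, 0.2]
grip_width: 0.003
gripper_force: 0.0
clock: 13.93
position: [479.3, -69.4, 91.7]
orientation: [-0.0, 0.102, 0.995, 0.001]
force: [-0.0, -0.2, -0.7]
grip_width: 0.003
gripper_force: 0.0
```

```bash
python3 -m creep '0 1 0 0 0 0;0 1 0 0 0 0;0 1 0 0 0 0;-0.3 0.95 0 0 0 0;-0.3 0.95 0 0 0 0'; python3 -m creep '-0.4 0.95 0 0 0 0;-0.6 0.8 0 0 0 0;-0.6 0.8 0 0 0 0;-0.7 0.7 0 0 0 0;0 0 0 0 0 0'
```

```text
clock: 14.35
position: [496.2, -23.7, 91.4]
orientation: [-0.0, 0.103, 0.995, 0.0]
force: [0.2, -1.4, 0.7]
grip_width: -0.004
gripper_force: 0.6
clock: 14.77
position: [527.4, 3.7, 91.5]
orientation: [0.001, 0.103, 0.995, 0.001]
force: [0.7, -0.2, -0.2]
grip_width: 0.001
gripper_force: 0.0
```

```bash
python3 -m creep '-0.7 0.2 0 0 0 0;-0.7 0.2 0 0 0 0;-0.7 0.1 0 0 0 0;-0.4 0 0 0 0 0;0 0 0 0 0 0'; python3 -m creep '-0.3 0 0 0 0 0;0 0 0 0 0 0'; python3 -m creep '-0.3 0 0 0 0 0;0 0 0 0 0 0'; python3 -m creep '-0.3 0 0 0 0 0;0 0 0 0 0 0'
```

```text
clock: 15.18
position: [552.2, 1.6, 91.6]
orientation: [0.001, 0.104, 0.995, -0.0]
force: [-0.1, 0.0, 0.8]
grip_width: 0.001
gripper_force: 0.0
clock: 15.35
position: [554.2, 1.1, 91.6]
orientation: [0.0, 0.104, 0.995, -0.0]
force: [-0.7, 0.2, -0.4]
grip_width: 0.0
gripper_force: 0.0
clock: 15.52
position: [556.9, 0.7, 91.6]
orientation: [0.0, 0.103, 0.995, -0.0]
force: [0.2, 0.1, 0.2]
grip_width: 0.002
gripper_force: 0.0
clock: 15.68
position: [556.9, 0.7, 91.2]
orientation: [-0.002, 0.103, 0.995, 0.0]
force: [-6.1, -0.1, 5.1]
grip_width: 0.004
gripper_force: 3.1
```

Firm stop reached. One more press, then I'll back off and take a last look.

```bash
python3 -m creep '-0.4 0 0 0 0 0;0 0 0 0 0 0;0 0 0 0 0 0'; python3 -m creep '1.5 0 0 0 0 0;2.5 0 0 0 0 0;2 0 -3.5 0 0 0;0 0 -4 0 0 0;0 0 -4 0 0 0'; python3 -m creep '0 -3.5 0 0 0 0;0 -3.5 0 0 0 0;0 -3.5 0 0 0 0;0 -3.5 0 0 0 0;0 -3.5 0 0 0 0'; python3 -m creep '0 0 0 0 0 0;0 0 0 0 0 0;0 0 0 0 0 0;0 0 0 0 0 0'; python3 - <<'E'
from h import *
p,d=snap('top','t5')
cv2.imwrite('pics/m7.png',cv2.resize(p[100:290,180:470],(800,524),interpolation=2))
E
```

```text
clock: 15.93
position: [556.9, 0.7, 90.6]
orientation: [-0.006, 0.103, 0.995, 0.0]
force: [-13.8, 2.4, 9.7]
grip_width: 0.001
gripper_force: 7.3
clock: 16.35
position: [501.6, 12.2, 206.7]
orientation: [-0.002, 0.103, 0.995, -0.0]
force: [1.0, 1.1, 1.3]
grip_width: -0.001
gripper_force: 0.0
clock: 16.77
position: [468.5, -161.1, 207.0]
orientation: [0.001, 0.103, 0.995, -0.0]
force: [0.4, -0.5, 0.5]
grip_width: -0.0
gripper_force: 0.0
clock: 17.1
position: [468.9, -158.6, 206.5]
orientation: [0.0, 0.103, 0.995, 0.0]
force: [0.2, -0.3, 0.5]
grip_width: -0.003
gripper_force: 0.0
```

View pics/m7.png

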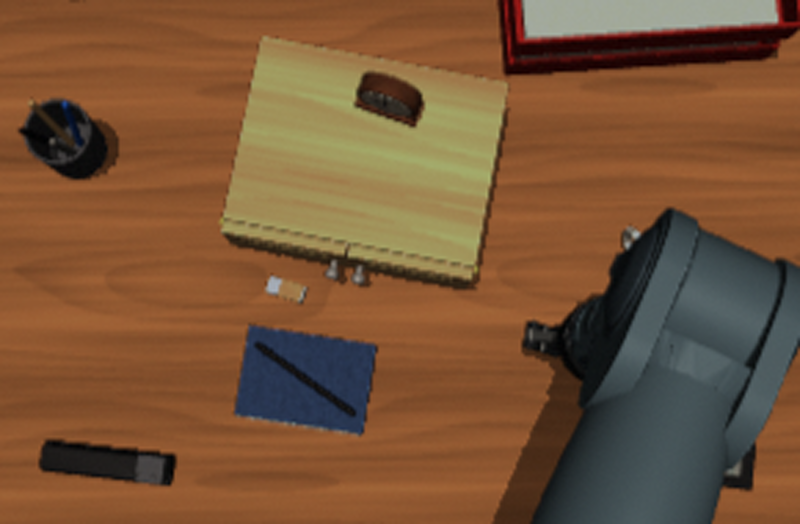

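Both doors lie flush with their knobs at (333,270) and (360,273). The bystanders in view stand where they were, and the gripper touches nothing.

```bash
python3 -c "from bench import *; print(job_done())"
```

```text
the job is handed in; nothing more can be done
None
```

The drawer was pushed home first, then both doors were pushed shut on their panels without touching the knobs; the last picture showed both doors flush and no bystander moved (the arm hid most of the mug and tape), and I handed the job in at about 17 s, with no verdict returned.

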